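Unlatch the bench centrifuge and hold its lid open for loading

ROBOT

A 6-joint arm with a two-finger parallel gripper is mounted at the origin on the work surface. World frame = base frame: x ahead of the robot, y to its left, z up, the work surface at z = 0. Lengths are in m, angles in degrees, forces in N, time in s.
With the tool pointing down it reaches from about 0.4 to 0.925 m from the base axis. Payload 3.4 kg.
Tool frame: the origin (TCP) lies where the fingers leave the gripper's body, on its centre line; the fingertips stand 73 mm ahead of it and the grasp point (between the pads) lies 54 mm ahead of it (robot.nose_length is the distance from the TCP to the fingertips, in m); z points along the fingers, y is the line along which they close (so a half turn about z gives the same grasp; the last joint's range is limited). The gripper opens to 85 mm and grips with 20 to 120 N. Pads are 22 mm wide; open, the fingers measure 114 mm over their backs; the gripper's body (76 mm by 85 mm) begins 54 mm behind the grasp point. The pads swing forward as they close: fully open they stand 13 mm farther back than shut.
Start: joints at [70.789, 17.578, 86.31, -0, 76.112, -4.211], TCP at [0.149, 0.555, 0.304] pointing down, gripper open.
Joint ranges: [-179.03, 179.03], [-60, 130.46], [8.19, 133.38], [-81.62, 261.62], [5.75, 156.47], [-153.77, 153.77]. Speed limits (degrees/s): [147.25, 147.25, 180, 180, 180, 180].

INTERFACE

Orientations are given as [roll, pitch, yaw] about the fixed x, y, z axes, in that order (R = Rz(yaw) Ry(pitch) Rx(roll)).
In Python, from plant import readout, viewer, robot gives the robot as it stands. The module is installed in compiled form; this text tells all that it offers.
- The arm moves only by the shell command python3 -m handwheel 'ROWS' [FORCE]. ROWS is JSON, a list of rows, each a list of 7 numbers: the shift along the tool's x, y, z in m, then the turn, a rotation vector about the tool's x, y, z in degrees, then the closure in counts, from 0 (fully open) to 255 (shut). In form: [[dx, dy, dz, rx, ry, rz, hand], ...]. A call has 1 to 10 rows; each row is the pose to reach, as a shift and turn from the pose commanded when the call began, along the tool's axes at that moment; what a row does not reach only later rows make up. A row lasts 1/10 s, in which the tool goes at most 50 mm and 8.59 degrees, less where a joint would pass 70% of its speed; a pose out of reach is approached as far as the arm can. A call with a gripper value outside its range is refused whole. The fingers move at their own pace and stop on an object; FORCE is the grip in N (left out, the last holds). Time passes only in rows, so rows that repeat a pose let the fingers close. It gives the time, the measured TCP pose, the force, the opening and the grip force at its end, in the units of the state.
- readout.observe(): the state, without advancing time (a new reading comes with each control period).
- viewer.camera(name): name is "side" or "top" or "wrist"; returns a dict with "image" (400x640x3 uint8, blue, green, red), "range_z" (400x640 float32, m along the optical axis (not along the pixel's ray), 0 where there is no reading), "K" (3x3 intrinsics, pixels), "dist" ([k1, k2, p1, p2, k3] as OpenCV has them; the pictures are not rectified), "R" (3x3) and "t" (3): a world point X has camera coordinates R X + t. Camera axes: x right, y down, z forward; pixel columns grow to the right and rows downward; lengths in m; the calibration is good to about 2 mm. A picture is of the moment at which its call begins.
- robot.close_job(): hands the job in; it is judged then, once.
The state is a dict: "t": time; "joints": joint angles; "joint_velocities": joint speeds; "joint_efforts": joint torques, N m; "ee_pos": TCP position; "eef_rot": TCP orientation; "force": force on the tool from outside, world axes, zero at the start; "torque": the same for the moment, N m; "gripper_width": finger opening in m; "grip_force": force on a finger pad.
Only numpy, scipy, OpenCV 4.12 (cv2) and the standard library are available. Lean on these libraries where they do the work, as an engineer would, in place of code of your own. Each camera call takes 0.05 s, during which the arm holds its last target. There are 200 camera calls.

TASK

Open the small bench centrifuge for a colleague who is about to load its rotor: swing the latch lever at its front (blue bar) out and well down so that its hook is off the lid, then raise the lid by its blue handle to 60 degrees from shut. The lid's stay is worn out and it drops shut if let go, so finish still holding it by the handle, steady at 60 degrees; leave the bottle, the tube rack, the tip box and the calculator where they are.

Things in the scene. Friction and masses are not known exactly. Their poses are not given: they have to be found in the camera images.
- centrifuge: Light grey bench microcentrifuge, fixed to the bench, 240 mm deep (its x), 225 mm wide (its y), 115 mm high without the lid and 137 mm with the lid shut. Origin: centre of its underside on the bench; z up; its front (display, latch) faces its own -x, the lid is hinged along its rear. It stands anywhere within some 7 by 15 cm, turned 50 to 92 degrees anticlockwise (seen from above) from facing the robot, so its front looks towards the robot's right (-y).
- latch (a joint): Angle (rad) of the latch lever. 0: upright, its hook over the steel lip at the lid's front edge, so that the lid cannot rise. It grows as the lever swings out from the front and down; the hook is off the lip from 0.25; stop at 1.3. Stiff in its pivot (about 3 N at the bar), so it stays where it is left.
- latch_bar (a point): Middle of the blue bar at the end of the latch lever: round, 12 mm thick, parallel to the centrifuge's y, 84 mm clear between the two wire arms that carry it. With the lever upright it is 170 mm above the bench and 54 mm out in front of the machine's front face (174 mm from the origin along -x); nothing stands in the 48 mm between bar and face but the hook below, whose top is 129 mm high.
- latch_pivot (a point): Middle of the latch lever's pivot, which runs along the centrifuge's y: 132 mm in front of the origin (-x), 78 mm above the bench. The bar's centre is 101 mm from it (with the lever upright, 42 mm farther out and 92 mm higher).
- lid (a joint): Opening angle (rad) of the lid: 0 shut, 1.047 is 60 degrees, stop at 1.31. The lid (white, 213 mm from hinge to front edge, 225 mm wide, 22 mm thick, about 0.5 kg with its handle) falls shut from any angle when not held.
- lid_hinge (a point): Middle of the lid's hinge line, which runs along the centrifuge's y: 93 mm behind the origin (+x), 115 mm above the bench.
- lid_handle: Blue D-handle on top of the lid near its front edge. Origin: centre of its round bar, 12 mm thick, along y, 94 mm clear between its two feet; the bar's centre stands 40 mm above the lid's top face. With the lid shut it is 177 mm above the bench, 175 mm in front of the hinge and 62 mm above it; its distance from the hinge line is 186 mm. Its frame turns with the lid (equal to the centrifuge's when shut). The bar is smooth: it may turn between the fingers as the lid rises.
- bottle: Amber reagent bottle with white cap, 80 mm across, about 165 mm high, standing behind the centrifuge; origin under its centre. Leave alone.
- tube_rack: Blue rack with four capped tubes, 110 x 62 mm, 106 mm high, origin under its centre. Leave alone.
- tip_box: White box of pipette tips with a yellow deck, 118 x 82 mm, 57 mm high, origin under its centre. Leave alone.
- calculator: Grey pocket calculator lying flat, 80 x 150 mm, 16 mm high, origin under its centre. Leave alone.

How it is judged:
By the outcome, as a careful person would: the job done as asked, in the order asked, and still so for the second after the job is handed in, while the arm keeps its last pose, push and grip.
It also fails if it takes over 54 s, if anything falls off the work surface, if the arm or the gripper's body presses on something with over 40 N, if the wrist force passes 120 N, or if a joint passes its speed limit or range.

## Working session

There is one attempt and no reset: what is moved stays moved. The work goes in short steps, Python scripts to look and compute and a shell command to move; the robot and the scene stay as the last step left them, time stands still between calls to the robot, and variables do not carry over. Pictures are saved under pics/ and viewed, at most 10 in all, crops included, and the job is handed in when it is done.

```bash
mkdir -p pics
cat > h.py <<'E'
import numpy as np, cv2
from plant import readout, viewer, robot
from scipy.spatial.transform import Rotation as Ro
def cam(n):
    c=viewer.camera(n); return c
def pts(c):
    "world point per pixel from range_z"
    h,w=c["range_z"].shape
    u,v=np.meshgrid(np.arange(w),np.arange(h))
    p=np.stack([u,v],-1).reshape(-1,1,2).astype(np.float64)
    n=cv2.undistortPoints(p,np.array(c["K"]),np.array(c["dist"])).reshape(h,w,2)
    z=c["range_z"][...,None]
    X=np.concatenate([n*z,z],-1)
    return (X-np.array(c["t"]))@np.array(c["R"])
E
python3 - <<'E'
from h import *
s=readout.observe(); print(s)
for n in("top","side"):
    c=cam(n); cv2.imwrite(f"pics/{n}1.png",c["image"]); print(n,c["K"],-np.array(c["R"]).T@c["t"])
    P=pts(c); hsv=cv2.cvtColor(c["image"],cv2.COLOR_BGR2HSV)
    m=cv2.inRange(hsv,(95,110,50),(130,255,255))
    k,l,st,ce=cv2.connectedComponentsWithStats(m)
    for i in range(1,k):
        if st[i,4]>40:
            q=P[(l==i)&(c["range_z"]>0)]
            print(st[i],np.round(np.median(q,0),3) if len(q) else None, np.round(np.percentile(q,[3,97],axis=0),3).tolist() if len(q) else None)
E
```

```text
{'t': 0.0, 'joints': array([ 7.07883649e+01,  1.76223802e+01,  8.63844327e+01,  1.51125327e-03,
        7.61110107e+01, -4.21033517e+00]), 'joint_velocities': array([ 0.00386053,  0.04247789,  0.09961384,  0.05103422, -0.08601671,
       -0.01421137]), 'joint_efforts': array([ 2.95360451e-04, -4.57565653e+01, -2.51911622e+01, -1.46155562e-04,
        1.35745454e-02,  9.00976659e-06]), 'ee_pos': array([0.14865769, 0.55487573, 0.30297612]), 'eef_rot': array([-1.79882602e+02, -1.01127346e-02,  1.64998325e+02]), 'force': array([ 0.01579642, -0.05019686, -0.14531611]), 'torque': array([-0.04474994, -0.06993969, -0.01799147]), 'grip_force': 0.0, 'gripper_width': 0.0857381121255508}
top [[412.39585966   0.         317.83378932]
 [  0.         412.39585966 198.85415557]
 [  0.           0.           1.        ]] [0.46560176 0.04235659 1.03781332]
[ 313  126   51   42 1208] [ 0.722 -0.008  0.071] [[0.693, -0.059, 0.003], [0.766, 0.045, 0.075]]
[321 189  24  51 265] [0.549 0.008 0.182] [[0.499, -0.011, 0.178], [0.598, 0.028, 0.185]]
[365 211  19  40 229] [ 0.517 -0.079  0.174] [[0.478, -0.109, 0.0], [0.555, -0.062, 0.177]]
[617 315  23  11  65] [ 0.305 -0.745  0.014] [[0.296, -0.774, 0.01], [0.314, -0.715, 0.017]]
side [[476.07738392   0.         319.12317151]
 [  0.         476.07738392 194.36400421]
 [  0.           0.           1.        ]] [0.51406186 0.71267889 0.82092164]
[ 330    0   80   50 2174] [ 0.53  -0.836  0.055] [[0.408, -1.002, 0.006], [0.669, -0.81, 0.099]]
[585  11  15  18  84] [-0.715 -2.095 -0.407] [[-0.73, -2.22, -0.414], [-0.547, -1.663, -0.224]]
[424  47  15  21  43] [ 0.316 -0.775  0.013] [[0.297, -0.845, 0.01], [0.335, -0.721, 0.018]]
[343 140  39  17 188] [ 0.517 -0.078  0.172] [[0.48, -0.093, 0.168], [0.556, -0.063, 0.176]]
[318 160  52  36 383] [0.547 0.011 0.18 ] [[0.499, -0.01, 0.146], [0.602, 0.032, 0.184]]
[236 177  47  55 902] [0.747 0.021 0.07 ] [[0.699, -0.055, 0.008], [0.773, 0.045, 0.073]]
```

View pics/top1.png

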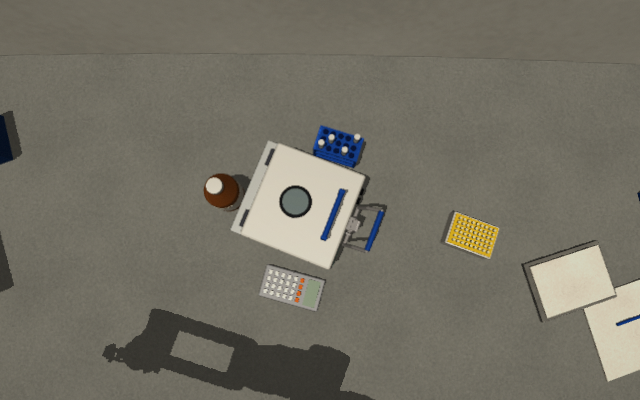

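View pics/side1.png

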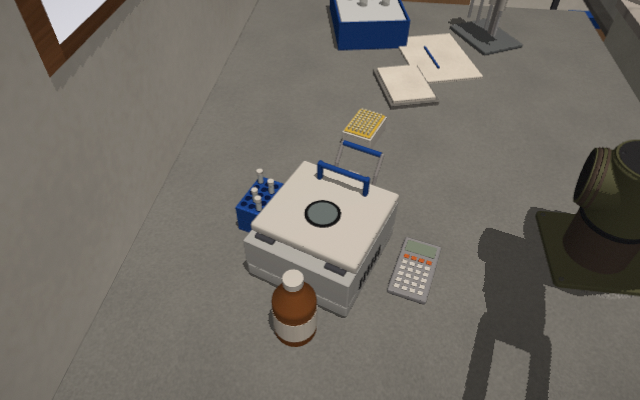

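Run:
```python
from h import *
# bar lines: refine from both cams with height filter
for n in("top","side"):
    c=cam(n);P=pts(c); hsv=cv2.cvtColor(c["image"],cv2.COLOR_BGR2HSV)
    m=(cv2.inRange(hsv,(95,110,50),(130,255,255))>0)
    for lab,lo,hi in(("latch",-.12,-.05),("handle",-.03,.045)):
        q=P[m&(P[...,1]>lo)&(P[...,1]<hi)&(P[...,2]>.165)&(P[...,2]<.2)&(P[...,0]<.65)]
        mu=q.mean(0);d=np.linalg.svd(q-mu)[2][0]; d*=np.sign(d[0]); s=(q-mu)@d
        e=np.percentile(s,[1,99]); print(n,lab,len(q),mu.round(4),"mid",(mu+d*e.mean()).round(4),"len",np.ptp(e).round(3),"yaw",np.degrees(np.arctan2(d[1],d[0])).round(1),"zmax",np.percentile(q[:,2],95).round(4))
    # front lid edge etc: white top plane z~.137
    w=(abs(P[...,2]-.137)<.006)&(P[...,0]<.75)&(P[...,0]>.3)&(abs(P[...,1])<.35)
    r=cv2.minAreaRect(P[w][:,:2].astype(np.float32)*1000); print(r)
```

```text
top latch 217 [ 0.5163 -0.0782  0.1742] mid [ 0.5166 -0.0783  0.1742] len 0.085 yaw -20.9 zmax 0.1773
top handle 263 [0.5494 0.0086 0.182 ] mid [0.5494 0.0086 0.182 ] len 0.11 yaw -20.9 zmax 0.1849
((585.5260009765625, 100.13679504394531), (342.2610168457031, 224.99737548828125), 69.10135650634766)
side latch 188 [ 0.5174 -0.0779  0.1721] mid [ 0.5181 -0.0781  0.1721] len 0.085 yaw -20.4 zmax 0.1759
side handle 303 [0.5486 0.0105 0.1794] mid [0.5497 0.01   0.1794] len 0.11 yaw -21.0 zmax 0.1836
((585.5913696289062, 102.58235168457031), (356.6579284667969, 224.50050354003906), 69.14995574951172)
```

The pictures show the lid handle at (335,215) in the top view and the latch bar at (374,231). The rack is at the machine's left, the calculator on the robot's side and the bottle behind. The handle-to-latch distance is 93 mm (92 expected), both heights match, and the centrifuge yaw is about 69°.

```bash
cat >> h.py <<'E'
PSI=np.radians(69.1); XC=np.array([np.cos(PSI),np.sin(PSI),0]); Z=np.array([0,0,1.])
HAND=np.array([.5495,.0095,.177]); BAR=np.array([.5170,-.0782,.170])
PIV=BAR+.042*XC-.092*Z; HINGE=HAND+.175*XC-.062*Z
def bar(a): b=np.arctan2(42,92)+a; return PIV-XC*.101*np.sin(b)+Z*.101*np.cos(b)
def hand(a): b=np.arctan2(62,175)+a; return HINGE-XC*.1857*np.cos(b)+Z*.1857*np.sin(b)
def rel(gp,lean=0,s=None,base=None):
    "rows for grasp-point world targets; lean: tool tip tilts (deg) about centrifuge y"
    s=s or readout.observe(); R0=Ro.from_euler("xyz",s["eef_rot"],degrees=True); p0=s["ee_pos"]
    YC=np.cross(Z,XC)
    R=Ro.from_rotvec(np.radians(lean)*YC)*Ro.from_euler("xyz",[180,0,90+69.1],degrees=True)
    t=gp-R.as_matrix()[:,2]*.054
    return np.r_[R0.inv().apply(t-p0),np.degrees((R0.inv()*R).as_rotvec())]
E
python3 - <<'E'
from h import *
np.set_printoptions(suppress=True,precision=4)
print(rel(np.array([.45,.25,.26])),rel(BAR+.08*Z)); print(PIV,HINGE,hand(1.047),bar(1.15))
E
```

```text
[-0.37   -0.2168 -0.0104 -0.0701 -0.0005  5.9012] [-0.5196 -0.5164 -0.0001 -0.0701 -0.0005  5.9012]
[ 0.532 -0.039  0.078] [0.6119 0.173  0.115 ] [0.5999 0.1414 0.2976] [ 0.496  -0.1333  0.0772]
```

```bash
python3 -m handwheel '[[-0.02,-0.012,-0.001,0,0,0.5,0],[-0.06,-0.035,-0.003,0,0,1,0],[-0.1,-0.06,-0.005,0,0,2,50],[-0.14,-0.084,-0.006,0,0,3,110],[-0.18,-0.108,-0.007,0,0,4,110],[-0.22,-0.13,-0.01,0,0,5,110],[-0.26,-0.155,-0.01,0,0,5.9,110],[-0.3,-0.18,-0.01,0,0,5.9,110],[-0.34,-0.2,-0.01,0,0,5.9,110],[-0.37,-0.225,-0.01,0,0,5.9,110]]' 30
python3 - <<'E'
from h import *
np.set_printoptions(suppress=True,precision=4)
print(readout.observe()["gripper_width"],rel(BAR+.08*Z),rel(BAR+.04*Z))
E
```

```text
t: 1.2
ee_pos: [0.4501, 0.2409, 0.314]
eef_rot: [179.9, 0.1, 159.1]
force: [0.8, -0.2, -0.8]
gripper_width: 0.0486
grip_force: 0.0
0.04861170129232188 [-0.1765 -0.2741  0.0099  0.0522  0.0664 -0.046 ] [-0.1764 -0.2741  0.0499  0.0522  0.0664 -0.046 ]
```

```bash
python3 -m handwheel '[[-0.015,-0.02,0.0,0,0,0,110],[-0.035,-0.055,0.0,0,0,0,110],[-0.06,-0.09,0.0,0,0,0,110],[-0.085,-0.128,0.0,0,0,0,110],[-0.11,-0.166,0.0,0,0,0,110],[-0.135,-0.204,0.0,0,0,0,110],[-0.155,-0.24,0.01,0,0,0,110],[-0.17,-0.264,0.02,0,0,0,110],[-0.1765,-0.274,0.035,0,0,0,110],[-0.1765,-0.274,0.05,0,0,0,110]]'
python3 - <<'E'
from h import *
np.set_printoptions(suppress=True,precision=4)
c=cam("wrist");cv2.imwrite("pics/w1.png",c["image"])
P=pts(c);hsv=cv2.cvtColor(c["image"],cv2.COLOR_BGR2HSV)
m=cv2.inRange(hsv,(95,110,50),(130,255,255))>0
for lo,hi in((-.12,-.05),(-.03,.045)):
    q=P[m&(P[...,1]>lo)&(P[...,1]<hi)&(P[...,2]>.16)&(P[...,2]<.2)]
    if len(q): print(len(q),q.mean(0),np.percentile(q,[2,98],axis=0))
print(rel(BAR))
E
```

```text
t: 2.2
ee_pos: [0.5157, -0.0789, 0.2634]
eef_rot: [-180.0, 0.1, 158.9]
force: [-0.5, 1.1, -0.7]
gripper_width: 0.0486
grip_force: 0.0
3466 [ 0.5136 -0.0778  0.1745] [[ 0.477  -0.0955  0.1713]
 [ 0.5553 -0.0616  0.1765]]
4466 [0.5287 0.0133 0.1808] [[ 0.4964 -0.0039  0.1653]
 [ 0.5716  0.0292  0.1843]]
[-0.0032  0.0006  0.0368 -0.0396 -0.2547 -0.1324]
```

View pics/w1.png

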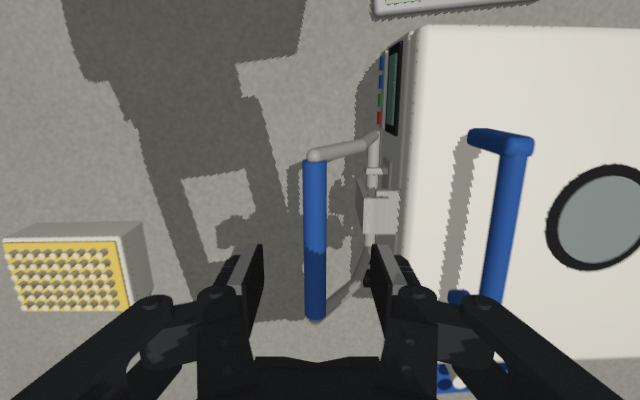

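The wrist view shows the blue latch bar at (315,240), centred between the fingers at columns 250 and 385. The rear finger has a clear gap to the machine's face.

```bash
python3 -m handwheel '[[-0.002,0,0.012,0,0,0,110],[-0.003,0,0.025,0,0,0,110],[-0.003,0,0.036,0,0,0,110],[-0.003,0,0.036,0,0,0,230],[-0.003,0,0.036,0,0,0,230],[-0.003,0,0.036,0,0,0,230],[-0.003,0,0.036,0,0,0,230],[-0.003,0,0.036,0,0,0,230],[-0.003,0,0.036,0,0,0,230]]' 30
python3 - <<'E'
from h import *
np.set_printoptions(suppress=True,precision=4)
s=readout.observe();g=s["ee_pos"]-.054*Z
print(g-BAR)
for a in np.arange(.1,1.21,.1): print(round(a,2),(rel(bar(a)+g-BAR,s=s))[:3])
E
```

```text
t: 3.15
ee_pos: [0.5177, -0.0788, 0.2285]
eef_rot: [-179.9, 0.0, 159.1]
force: [-2.1, -4.6, 0.1]
gripper_width: 0.011
grip_force: 29.4
[ 0.0007 -0.0006  0.0045]
0.1 [ 0.     -0.0089  0.0048]
0.2 [ 0.     -0.0173  0.0103]
0.3 [ 0.     -0.0252  0.0167]
0.4 [ 0.     -0.0324  0.0238]
0.5 [ 0.0001 -0.0388  0.0316]
0.6 [ 0.0001 -0.0444  0.04  ]
0.7 [ 0.0001 -0.0491  0.0489]
0.8 [ 0.0001 -0.053   0.0582]
0.9 [ 0.0001 -0.0559  0.0679]
1.0 [ 0.0001 -0.0578  0.0778]
1.1 [ 0.0001 -0.0587  0.0879]
1.2 [ 0.0001 -0.0586  0.0979]
```

```bash
python3 -m handwheel '[[0,-0.0045,0.0023,0,0,0,230],[0,-0.009,0.0048,0,0,0,230],[0,-0.0132,0.0075,0,0,0,230],[0,-0.0173,0.0103,0,0,0,230],[0,-0.0213,0.0135,0,0,0,230],[0,-0.0252,0.0167,0,0,0,230],[0,-0.0289,0.0202,0,0,0,230],[0,-0.0324,0.0238,0,0,0,230],[0,-0.0357,0.0276,0,0,0,230],[0,-0.0388,0.0316,0,0,0,230]]'
python3 - <<'E'
from h import *
np.set_printoptions(suppress=True,precision=4)
s=readout.observe();g=s["ee_pos"]-.054*Z
o=np.array([.0007,-.0006,.0045]); print(g-o-bar(.5),s["grip_force"])
for a in np.arange(.6,1.21,.1): print(round(a,2),(rel(bar(a)+o,s=s))[:3])
E
```

```text
t: 4.15
ee_pos: [0.5045, -0.1135, 0.1976]
eef_rot: [179.9, 0.1, 159.1]
force: [-0.9, 1.6, 5.6]
gripper_width: 0.0107
grip_force: 31.4
[0.0007 0.0016 0.0005] 31.405316591262817
0.6 [ 0.0001 -0.0074  0.0089]
0.7 [ 0.0001 -0.0122  0.0178]
0.8 [ 0.0001 -0.016   0.0271]
0.9 [ 0.0001 -0.019   0.0368]
1.0 [ 0.0001 -0.0209  0.0467]
1.1 [ 0.0001 -0.0219  0.0567]
1.2 [ 0.0002 -0.0218  0.0668]
```

```bash
python3 -m handwheel '[[0,-0.0035,0.004,0,0,0,230],[0,-0.006,0.0085,0,0,0,230],[0,-0.0085,0.013,0,0,0,230],[0,-0.011,0.0175,0,0,0,230],[0,-0.015,0.0271,0,0,0,230],[0,-0.018,0.0368,0,0,0,230],[0,-0.02,0.0467,0,0,0,230],[0,-0.021,0.0567,0,0,0,230],[0,-0.021,0.063,0,0,0,230],[0,-0.021,0.067,0,0,0,230]]'
python3 -m handwheel '[[0,0,0,0,0,0,110],[0,0,0,0,0,0,110],[0,0,0,0,0,0,110],[0,0,-0.01,0,0,0,110],[0,0,-0.03,0,0,0,110],[0,0,-0.06,0,0,0,110],[0,0,-0.09,0,0,0,110],[0,0,-0.12,0,0,0,110],[0,0,-0.14,0,0,0,110],[0,0,-0.15,0,0,0,110]]'
python3 - <<'E'
from h import *
np.set_printoptions(suppress=True,precision=4)
for n in("top","side"):
    c=cam(n);cv2.imwrite(f"pics/{n}2.png",c["image"]); P=pts(c);hsv=cv2.cvtColor(c["image"],cv2.COLOR_BGR2HSV)
    m=cv2.inRange(hsv,(95,110,50),(130,255,255))>0
    q=P[m&(P[...,1]>-.17)&(P[...,1]<-.04)&(P[...,0]<.65)&(P[...,2]>.03)]
    if len(q): print(n,len(q),q.mean(0))
print(bar(1.1),bar(1.2),rel(HAND+.04*Z),rel(HAND))
E
```

```text
t: 5.15
ee_pos: [0.4966, -0.1343, 0.1285]
eef_rot: [-179.9, -0.0, 159.1]
force: [-1.9, -3.5, 4.6]
gripper_width: 0.0109
grip_force: 34.1
t: 6.15
ee_pos: [0.4975, -0.1337, 0.2825]
eef_rot: [180.0, 0.3, 159.1]
force: [1.2, -0.0, -0.0]
gripper_width: 0.0488
grip_force: 0.0
top 102 [ 0.4778 -0.1243  0.0834]
side 166 [ 0.496  -0.1316  0.0911]
[ 0.496  -0.1332  0.0823] [ 0.496  -0.1332  0.0722] [0.0023 0.1524 0.0103 0.0042 0.2313 0.0094] [0.0025 0.1524 0.0503 0.0042 0.2313 0.0094]
```

```bash
python3 -m handwheel '[[0,0.015,0,0,0,0,110],[0,0.045,0,0,0,0,110],[0,0.08,0,0,0,0,110],[0.002,0.115,0,0,0,0,110],[0.0025,0.14,0,0,0,0,110],[0.0025,0.1525,0.005,0,0,0,110],[0.0025,0.1525,0.01,0,0,0,110]]'
python3 - <<'E'
from h import *
np.set_printoptions(suppress=True,precision=4)
c=cam("wrist");cv2.imwrite("pics/w2.png",c["image"]); print(rel(HAND))
P=pts(c);hsv=cv2.cvtColor(c["image"],cv2.COLOR_BGR2HSV)
m=cv2.inRange(hsv,(95,110,50),(130,255,255))>0
q=P[m&(P[...,1]>-.03)&(P[...,1]<.045)&(P[...,2]>.174)&(P[...,2]<.2)]
mu=q.mean(0);print(mu,(mu-HAND)@XC)
E
```

```text
t: 6.95
ee_pos: [0.5486, 0.0117, 0.2676]
eef_rot: [-180.0, -0.1, 159.3]
force: [-0.2, -0.6, 0.5]
gripper_width: 0.0481
grip_force: 0.0
[-0.0022 -0.0002  0.0358 -0.1014 -0.2194  0.108 ]
[0.5447 0.0103 0.1823] -0.0009438614900752571
```

View pics/w2.png

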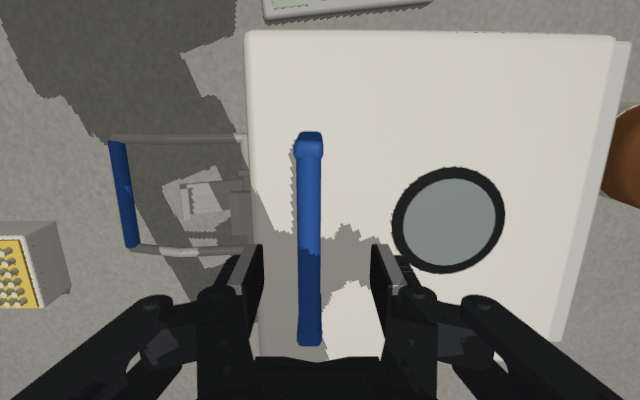

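The wrist view shows the handle at (309,240) between the fingers. The latch bar at (125,195) is swung out and down.

```bash
python3 -m handwheel '[[-0.002,0,0.012,0,0,0,110],[-0.002,0,0.025,0,0,0,110],[-0.002,0,0.035,0,0,0,110],[-0.002,0,0.035,0,0,0,230],[-0.002,0,0.035,0,0,0,230],[-0.002,0,0.035,0,0,0,230],[-0.002,0,0.035,0,0,0,230],[-0.002,0,0.035,0,0,0,230],[-0.002,0,0.035,0,0,0,230],[-0.002,0,0.035,0,0,0,230]]' 45
python3 - <<'E'
from h import *
np.set_printoptions(suppress=True,precision=4)
s=readout.observe();g=s["ee_pos"]-.054*Z
print(g-HAND)
for d in range(5,66,5): print(d,rel(hand(np.radians(d))+g-HAND,s=s)[:3])
E
```

```text
t: 8.0
ee_pos: [0.55, 0.0072, 0.2345]
eef_rot: [-179.8, 0.0, 159.1]
force: [-1.3, -4.7, -2.0]
gripper_width: 0.0102
grip_force: 43.8
[ 0.0005 -0.0023  0.0035]
5 [-0.      0.006  -0.0151]
10 [-0.      0.0133 -0.0295]
15 [-0.      0.0218 -0.0433]
20 [-0.      0.0315 -0.0563]
25 [-0.      0.0423 -0.0683]
30 [-0.      0.0541 -0.0794]
35 [-0.0001  0.0669 -0.0894]
40 [-0.0001  0.0804 -0.0983]
45 [-0.0001  0.0947 -0.106 ]
50 [-0.0001  0.1096 -0.1123]
55 [-0.0001  0.125  -0.1174]
60 [-0.0001  0.1407 -0.1211]
65 [-0.0001  0.1568 -0.1234]
```

```bash
python3 -m handwheel '[[0,0.001,-0.004,0,0,0,230],[0,0.003,-0.0085,0,0,0,230],[0,0.006,-0.0151,0,0,0,230],[0,0.0095,-0.0225,0,0,0,230],[0,0.0133,-0.0295,0,0,0,230],[0,0.0175,-0.0365,0,0,0,230],[0,0.0218,-0.0433,0,0,0,230],[0,0.0265,-0.0499,0,0,0,230],[0,0.0315,-0.0563,0,0,0,230],[0,0.0335,-0.059,0,0,0,230]]'
python3 - <<'E'
from h import *
np.set_printoptions(suppress=True,precision=4)
s=readout.observe();g=s["ee_pos"]-.054*Z-HINGE
x,z=-g@XC,g[2]; print("r",np.hypot(x,z),"ang",np.degrees(np.arctan2(z,x))-19.5,s["torque"],s["force"])
c=cam("side");cv2.imwrite("pics/s3.png",c["image"])
o=np.array([.0005,-.0023,.0035])
for d in range(20,66,5): print(d,rel(hand(np.radians(d))+o,s=s)[:3])
E
```

```text
t: 9.0
ee_pos: [0.5619, 0.0385, 0.2944]
eef_rot: [-179.7, 0.1, 159.1]
force: [-1.7, -7.2, 0.9]
gripper_width: 0.0102
grip_force: 43.9
r 0.19057505543049502 ang 21.664431866396605 [-1.3487  0.4106 -0.0308] [-1.7126 -7.2412  0.884 ]
20 [-0.     -0.0018  0.0038]
25 [-0.      0.009  -0.0083]
30 [-0.      0.0208 -0.0194]
35 [-0.0001  0.0336 -0.0294]
40 [-0.0001  0.0471 -0.0383]
45 [-0.0001  0.0614 -0.046 ]
50 [-0.0001  0.0763 -0.0524]
55 [-0.0001  0.0916 -0.0574]
60 [-0.0001  0.1074 -0.0611]
65 [-0.0001  0.1234 -0.0635]
```

View pics/s3.png

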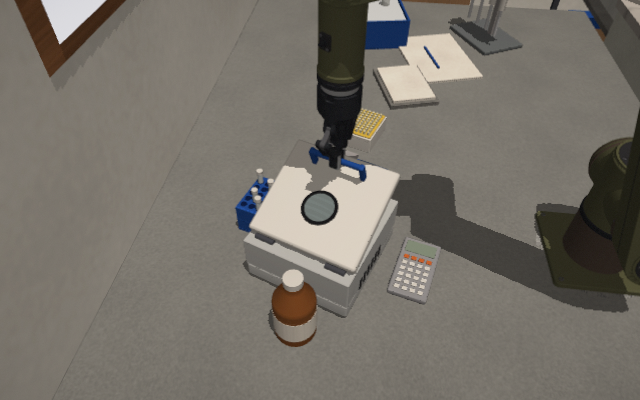

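The side view shows the lid risen about 20° with the handle (338,163) in the fingers. The forces are small, so I continue.

```bash
python3 -m handwheel '[[0,0.003,-0.003,0,0,0,230],[0,0.009,-0.0083,0,0,0,230],[0,0.0148,-0.0139,0,0,0,230],[0,0.0208,-0.0194,0,0,0,230],[0,0.027,-0.0244,0,0,0,230],[0,0.0336,-0.0294,0,0,0,230],[0,0.0403,-0.0339,0,0,0,230],[0,0.0471,-0.0383,0,0,0,230],[0,0.0542,-0.0422,0,0,0,230],[0,0.058,-0.0441,0,0,0,230]]'
python3 - <<'E'
from h import *
np.set_printoptions(suppress=True,precision=4)
s=readout.observe();g=s["ee_pos"]-.054*Z-HINGE
x,z=-g@XC,g[2]; print("r",np.hypot(x,z),"ang",np.degrees(np.arctan2(z,x))-19.5,s["torque"],s["force"])
o=np.array([.0005,-.0023,.0035])
for d in (45,50,55,60): print(d,rel(hand(np.radians(d))+o,s=s)[:3])
E
```

```text
t: 10.05
ee_pos: [0.5822, 0.0917, 0.3411]
eef_rot: [-179.7, 0.2, 159.1]
force: [-6.0, -9.0, 13.8]
gripper_width: 0.0105
grip_force: 46.2
r 0.1925961261410398 ang 43.81271182014961 [-1.844   1.0741  0.0848] [-6.0263 -9.0289 13.8097]
45 [-0.      0.0046  0.0009]
50 [-0.      0.0195 -0.0055]
55 [-0.0001  0.0349 -0.0106]
60 [-0.0001  0.0506 -0.0143]
```

Run:
```python
from h import *
np.set_printoptions(suppress=True,precision=4)
a=cam("side");b=cam("top")
A=cv2.resize(a["image"][60:260,220:420],(400,400));B=cv2.resize(b["image"][110:260,230:380],(400,400))
cv2.imwrite("pics/c4.png",np.hstack([A,B]))
for n,c in(("side",a),("top",b)):
    P=pts(c);hsv=cv2.cvtColor(c["image"],cv2.COLOR_BGR2HSV)
    # lid plane: white pixels in lid region
    rr=P-HINGE; m=(hsv[...,1]<45)&(hsv[...,2]>150)&(abs(rr@np.cross(Z,XC))<.1)&(rr@-XC<.2)&(rr@-XC>.03)&(rr[...,2]>.04)&(rr[...,2]<.22)
    q=P[m]; mu=q.mean(0); 
    nrm=np.linalg.svd(q-mu,full_matrices=False)[2][2]; nrm*=np.sign(nrm[2])
    print(n,len(q),"lid angle",np.degrees(np.arctan2(nrm@XC,nrm[2])),"plane-dist hinge",(mu-HINGE)@nrm)
```

```text
side 4369 lid angle 43.329640800901075 plane-dist hinge 0.019410674488211224
top 1726 lid angle 42.64355570170673 plane-dist hinge 0.026008469629696628
```

View pics/c4.png

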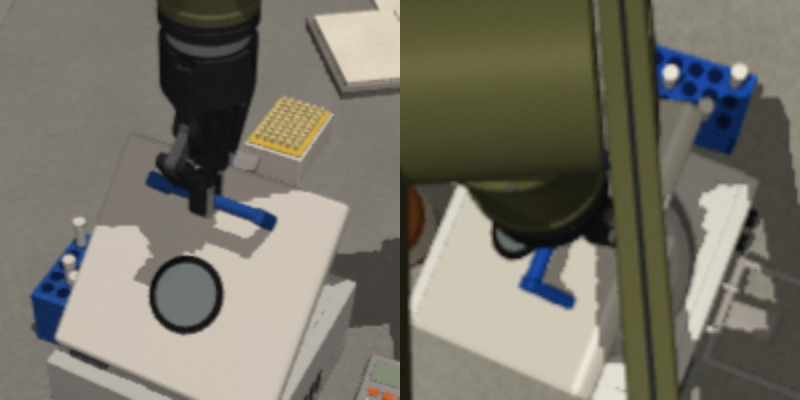

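The crops show the lid at about 43°, the handle held and the neighbours untouched. A radial push is building up, so I lean the tool along with the lid on the rest of the way.

Run:
```python
from h import *
np.set_printoptions(suppress=True,precision=4)
s=readout.observe();R0=Ro.from_euler("xyz",s["eef_rot"],degrees=True)
L=.0575; g0=s["ee_pos"]+R0.apply([0,0,L])-HINGE
YC=np.cross(Z,XC); print(np.hypot(g0@XC,g0[2]))
for d,l in((0,8),(0,16),(4,20),(8,24),(12,27),(16.7,30)):
    q=Ro.from_rotvec(np.radians(d)*YC); R=Ro.from_rotvec(np.radians(l)*YC)*R0
    t=HINGE+q.apply(g0)-R.apply([0,0,L])
    print(d,l,R0.inv().apply(t-s["ee_pos"]),np.degrees((R0.inv()*R).as_rotvec()))
```

```text
0.18954698186056182
0 8 [0.     0.008  0.0006] [ 7.9999 -0.0025 -0.0283]
0 16 [0.     0.0158 0.0022] [15.9999 -0.005  -0.0566]
4 20 [ 0.      0.0316 -0.0022] [19.9999 -0.0063 -0.0708]
8 24 [-0.      0.0477 -0.0055] [23.9998 -0.0076 -0.0849]
12 27 [-0.      0.063  -0.0081] [26.9998 -0.0085 -0.0956]
16.7 30 [-0.      0.0808 -0.0101] [29.9998 -0.0095 -0.1062]
```

```bash
python3 -m handwheel '[[0,0.003,-0.001,4,0,0,230],[0,0.007,-0.0015,8,0,0,230],[0,0.011,-0.001,12,0,0,230],[0,0.015,-0.0005,16,0,0,230],[0,0.015,-0.0005,16,0,0,230]]'
python3 - <<'E'
from h import *
np.set_printoptions(suppress=True,precision=4)
s=readout.observe();R0=Ro.from_euler("xyz",s["eef_rot"],degrees=True)
L=.0575; g0=s["ee_pos"]+R0.apply([0,0,L])-HINGE
YC=np.cross(Z,XC); b=np.degrees(np.arctan2(g0[2],-g0@XC));print("r",np.hypot(g0@XC,g0[2]),"ang",b-19.5,"F rear/up",s["force"]@XC,s["force"][2],s["torque"])
for d,l in((3,3),(6,6),(9,9),(12,12),(60-(b-19.5),14)):
    q=Ro.from_rotvec(np.radians(d)*YC); R=Ro.from_rotvec(np.radians(l)*YC)*R0
    t=HINGE+q.apply(g0)-R.apply([0,0,L])
    print(d,l,R0.inv().apply(t-s["ee_pos"]),np.degrees((R0.inv()*R).as_rotvec()))
E
```

```text
t: 10.65
ee_pos: [0.5889, 0.1091, 0.3391]
eef_rot: [-163.8, 0.1, 159.2]
force: [-0.9, -4.1, 2.4]
gripper_width: 0.0101
grip_force: 48.1
r 0.18861641034083929 ang 44.06446063765206 F rear/up -4.122357309895101 2.3642739119879703 [-0.5957  0.1895 -0.0313]
3 3 [-0.      0.0104 -0.0064] [ 3.      0.0028 -0.0053]
6 6 [-0.      0.0212 -0.0123] [ 6.      0.0056 -0.0105]
9 9 [-0.0001  0.0323 -0.0176] [ 9.      0.0084 -0.0158]
12 12 [-0.0001  0.0436 -0.0223] [12.      0.0112 -0.0211]
15.935539362347939 14 [-0.0001  0.0569 -0.028 ] [14.      0.0131 -0.0246]
```

Force has dropped. I take it on to about 59°.

```bash
python3 -m handwheel '[[0,0.005,-0.0033,1.5,0,0,230],[0,0.0104,-0.0066,3,0,0,230],[0,0.0158,-0.0097,4.5,0,0,230],[0,0.0212,-0.0126,6,0,0,230],[0,0.0267,-0.0153,7.5,0,0,230],[0,0.0323,-0.018,9,0,0,230],[0,0.038,-0.0204,10.5,0,0,230],[0,0.0436,-0.0227,12,0,0,230],[0,0.051,-0.026,13.5,0,0,230],[0,0.0535,-0.027,14,0,0,230]]'
cat >> h.py <<'E'
def lidang():
    out=[]
    for n in("side","top"):
        c=cam(n);P=pts(c);hsv=cv2.cvtColor(c["image"],cv2.COLOR_BGR2HSV)
        rr=P-HINGE; m=(hsv[...,1]<45)&(hsv[...,2]>140)&(abs(rr@np.cross(Z,XC))<.1)&(rr@-XC<.15)&(rr@-XC>.0)&(rr[...,2]>.04)&(rr[...,2]<.22)
        q=P[m]
        if len(q)<100: continue
        for _ in range(3):
            mu=np.median(q,0); nr=np.linalg.svd(q-q.mean(0),full_matrices=False)[2][2]; e=(q-q.mean(0))@nr; q=q[abs(e)<.006] if (abs(e)<.006).sum()>100 else q
        nr*=np.sign(nr@XC); out.append((n,len(q),np.degrees(np.arctan2(nr@XC,nr[2])).round(2),((q.mean(0)-HINGE)@nr).round(4)))
    return out
E
python3 - <<'E'
from h import *
np.set_printoptions(suppress=True,precision=4)
s=readout.observe();R0=Ro.from_euler("xyz",s["eef_rot"],degrees=True)
g0=s["ee_pos"]+R0.apply([0,0,.0575])-HINGE
print("r",np.hypot(g0@XC,g0[2]),"ang",np.degrees(np.arctan2(g0[2],-g0@XC))-19.5,"F",s["force"]@XC,s["force"][2],s["joints"])
print(lidang())
c=cam("side");cv2.imwrite("pics/s5.png",c["image"])
E
```

```text
t: 11.65
ee_pos: [0.6101, 0.1646, 0.3491]
eef_rot: [-149.9, 0.0, 159.1]
force: [2.1, -3.1, 3.4]
gripper_width: 0.0102
grip_force: 48.1
r 0.18815796508187493 ang 59.04907628371089 F -2.1253565828665857 3.365698374660024 [ 21.3547  29.9862  64.9641 -22.6667 105.1263 -49.8458]
[('side', 1766, np.float64(58.85), np.float64(0.0194)), ('top', 1363, np.float64(57.06), np.float64(0.0259))]
```

View pics/s5.png

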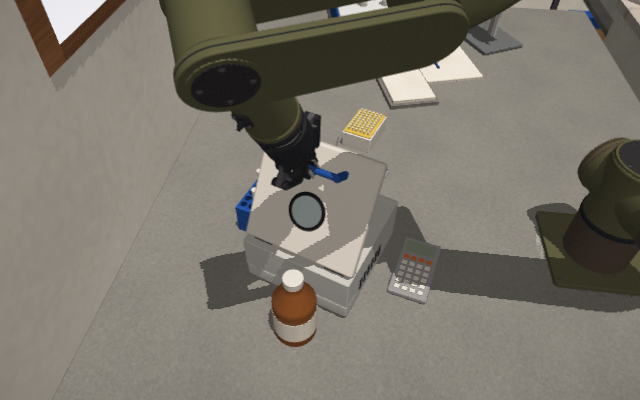

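The side view shows the lid standing near 59° with the handle still gripped (325,173). The bottle, tip box and calculator are in place. I make a small final correction and hold.

```bash
python3 -m handwheel '[[0,0.0015,-0.0013,0.5,0,0,230],[0,0.0029,-0.0026,1,0,0,230],[0,0.0029,-0.0026,1,0,0,230],[0,0.0029,-0.0026,1,0,0,230],[0,0.0029,-0.0026,1,0,0,230],[0,0.0029,-0.0026,1,0,0,230],[0,0.0029,-0.0026,1,0,0,230]]'
python3 - <<'E'
from h import *
s=readout.observe();R0=Ro.from_euler("xyz",s["eef_rot"],degrees=True)
g0=s["ee_pos"]+R0.apply([0,0,.0575])-HINGE
print("r",np.hypot(g0@XC,g0[2]),"ang",np.degrees(np.arctan2(g0[2],-g0@XC))-19.5,"F",s["force"]@XC,s["force"][2],abs(s["joint_velocities"]).max())
print(lidang())
c=cam("top");cv2.imwrite("pics/t6.png",c["image"]);P=pts(c);hsv=cv2.cvtColor(c["image"],cv2.COLOR_BGR2HSV)
m=cv2.inRange(hsv,(95,110,30),(130,255,255))>0
q=P[m&(P[...,1]>-.17)&(P[...,1]<-.1)&(P[...,0]<.65)&(P[...,2]>.03)];print(len(q),q.mean(0) if len(q) else 0)
E
```

```text
t: 12.5
ee_pos: [0.6112, 0.1673, 0.3492]
eef_rot: [-149.0, -0.0, 159.1]
force: [4.4, -3.3, -5.7]
gripper_width: 0.0104
grip_force: 47.5
r 0.18825115349386182 ang 59.72009410940706 F -1.4698408846758377 -5.730521811188099 0.12397353430330671
[('side', 5649, np.float64(59.76), np.float64(0.0191)), ('top', 1294, np.float64(57.61), np.float64(0.0263))]
183 [ 0.49577118 -0.13158716  0.08116725]
```

View pics/t6.png

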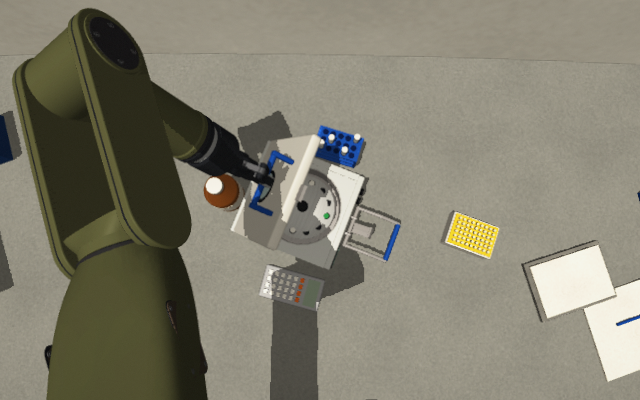

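The top view shows the rotor exposed (320,210), the latch bar down at (391,242), and the bottle, rack, tip box and calculator where they were. The lid is steady at about 59.7° in the grip.

```bash
python3 -c "
from plant import robot; print(robot.close_job())"
```

```text
the job is handed in; nothing more can be done
None
```

The job is handed in: the latch is swung down clear of the lid, and the gripper is holding the lid steady by its handle at about 59.7° (target 60°), with the bottle, tube rack, tip box and calculator left where they were.

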